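# Lay out the nut chocolates in their display dishes

## Robot

A 6-joint arm with a two-finger parallel gripper is mounted at the origin on the work surface. World frame = base frame: x ahead of the robot, y to its left, z up, the work surface at z = 0. Lengths are in m, angles in rad, forces in N, time in s.
With the tool pointing down it reaches from about 0.3 to 0.95 m from the base axis. Payload 3.1 kg.
Tool frame: the origin (TCP) lies midway between the tips of the shut fingers; the grasp point (between the pads) lies 19 mm behind it; y points along the fingers, x is the direction in which the jaws open and shut, and the axes are right-handed (so a half turn about y gives the same grasp; the last joint's range is limited). The gripper opens to 85 mm and grips with 20 to 120 N. Pads are 22 mm wide; open, the fingers measure 114 mm over their backs; the gripper's body (76 mm by 85 mm) begins 54 mm behind the grasp point. The pads swing forward as they close: fully open they stand 13 mm farther back than shut.
Start: joints at [1.143, 0.308, 1.634, -0, 1.2, -0.07], TCP at [0.219, 0.585, 0.231] pointing down, gripper open.
Joint ranges: [-3.06, 3.06], [-0.79, 1.96], [0.05, 2.63], [-1.19, 4.34], [0.05, 2.64], [-2.94, 2.94]. Speed limits (rad/s): [2.79, 2.79, 3.14, 3.14, 3.14, 3.14].

## Interface

Orientations are given as [roll, pitch, yaw] about the fixed x, y, z axes, in that order (R = Rz(yaw) Ry(pitch) Rx(roll)).
In Python, from bench import manip, read_camera gives the robot as it stands.
- The arm moves only by the tool arm_command, never from a script. Its argument "increments" is text: rows parted by semicolons, each of 5 numbers parted by spaces: the shift along the tool's x, y, z in cm, then the turn about the tool's y in rad, then the finger opening in cm, from 0 to 8.54. A call has 1 to 8 rows; each row is the pose to reach, as a shift and turn from the pose commanded when the call began, along the tool's axes at that moment; what a row does not reach only later rows make up. A row lasts 1/12 s, in which the tool goes at most 41.7 mm and 7.16 degrees, less where a joint would pass 70% of its speed; a pose out of reach is approached as far as the arm can. A call with a gripper value outside its range is refused whole. The fingers move at their own pace and stop on an object; "force" is the grip in N (left out, the last holds). Time passes only in rows, so rows that repeat a pose let the fingers close. It gives the time, the measured TCP pose, the force and the opening at its end, in the units of the state.
- manip.state(): the state, without advancing time (a new reading comes with each control period).
- read_camera(name): name is "scene" or "side" or "wrist"; returns a dict with "pixels" (420x560x3 uint8, blue, green, red), "depth" (420x560 float32, m along the optical axis (not along the pixel's ray), 0 where there is no reading), "fx", "fy", "cx", "cy" (pixels), "extrinsics" (4x4, takes a point from world to camera coordinates). Camera axes: x right, y down, z forward; pixel columns grow to the right and rows downward; lengths in m; the calibration is good to about 2 mm. A picture is of the moment at which its call begins.
- manip.hand_in(): hands the job in, once; it reports no verdict.
The state is a dict: "time_s": time; "q": joint angles; "dq": joint speeds; "tau": joint torques, N m; "ee_pos": TCP position; "tcp_rot": TCP orientation; "ft_force": force on the tool from outside, world axes, zero at the start; "wrist_torque": the same for the moment, N m; "finger_gap": opening from 0.0 (shut) to 1.0 (fully open).
Only numpy, scipy, OpenCV 4.12 (cv2) and the standard library are available. Lean on these libraries where they do the work, as an engineer would, in place of code of your own. Each camera call takes 0.05 s, during which the arm holds its last target.

## Task

Lay out the four nut-topped chocolates for display: put each one in the wooden dish of its own shape and size (long bar in the oblong dish, square in the square dish, large round in the large round dish, small round in the small round dish), lying flat on the dish's floor inside the rim with the nuts up. Set them down, do not drop or throw them, and leave the two plain chocolates without nuts where they lie.

Things in the scene. Friction and masses are not known exactly. Their poses are not given: they have to be found in the camera images.
- long_nut: Loose brown chocolate, 20 mm thick, with pale and brown nuts standing up to 5 mm proud of its top (25 mm in all); starts lying flat on the white table, nuts up. Long bar, 96 mm (its x) by 36 mm (its y), about 90 g. Origin: centre of its underside; z up through the nuts.
- square_nut: Loose brown chocolate, 20 mm thick, with pale and brown nuts standing up to 5 mm proud of its top (25 mm in all); starts lying flat on the white table, nuts up. Square, 50 mm by 50 mm (sides along its x and y), about 65 g. Origin: centre of its underside; z up through the nuts.
- round_nut: Loose brown chocolate, 20 mm thick, with pale and brown nuts standing up to 5 mm proud of its top (25 mm in all); starts lying flat on the white table, nuts up. Large round disc, 56 mm across, about 65 g. Origin: centre of its underside; z up through the nuts.
- small_nut: Loose brown chocolate, 20 mm thick, with pale and brown nuts standing up to 5 mm proud of its top (25 mm in all); starts lying flat on the white table, nuts up. Small round disc, 34 mm across, about 25 g. Origin: centre of its underside; z up through the nuts.
- square_plain: Loose brown chocolate with a smooth top and no nuts, square, 50 by 50 mm and 20 mm thick; not to be moved. Origin: centre of its underside.
- round_plain: Loose brown chocolate with a smooth top and no nuts, round, 56 mm across and 20 mm thick; not to be moved. Origin: centre of its underside.
- long_dish: Shallow wooden dish, fixed to the table; floor 3 mm thick, rim 5 mm wide with its top 7 mm above the table, so it is 4 mm deep inside. Oblong: inside 116 mm (its x) by 56 mm (its y), outside 126 by 66 mm. Origin: centre of its underside, at table level; z up.
- square_dish: Shallow wooden dish, fixed to the table; floor 3 mm thick, rim 5 mm wide with its top 7 mm above the table, so it is 4 mm deep inside. Square: inside 70 by 70 mm, outside 80 by 80 mm, sides along its x and y. Origin: centre of its underside, at table level; z up.
- round_dish: Shallow wooden dish, fixed to the table; floor 3 mm thick, rim 5 mm wide with its top 7 mm above the table, so it is 4 mm deep inside. Large round: inside 76 mm across, outside 86 mm. Origin: centre of its underside, at table level; z up.
- small_dish: Shallow wooden dish, fixed to the table; floor 3 mm thick, rim 5 mm wide with its top 7 mm above the table, so it is 4 mm deep inside. Small round: inside 54 mm across, outside 64 mm. Origin: centre of its underside, at table level; z up.
There are look-alikes about, which are no part of the job. What is shaped like the long_nut but red is not meant.

How it is judged:
At the end, for the whole second after the job is handed in: Each of the four nut chocolates lies at rest in the dish of its own shape and size: centre within 15 mm of the dish's centre, underside on the dish's floor (less than 1.5 mm above it), flat to 0.03 rad with the nuts up (horizontal distance between long_nut and long_dish below 0.015 m and z of long_nut in the frame of long_dish below 0.0045 m and angle between each of long_nut, square_nut, round_nut, small_nut's own z axis and vertical below 0.03 rad and linear speed of each of long_nut, square_nut, round_nut, small_nut below 0.02 m/s and horizontal distance between square_nut and square_dish below 0.015 m and z of square_nut in the frame of square_dish below 0.0045 m and horizontal distance between round_nut and round_dish below 0.015 m and z of round_nut in the frame of round_dish below 0.0045 m and horizontal distance between small_nut and small_dish below 0.015 m and z of small_nut in the frame of small_dish below 0.0045 m); the robot touches nothing.
It fails at once if a plain chocolate is shifted more than 15 mm from where it lay (distance of any of square_plain, round_plain from where it was at the start of the episode above 0.015 m).
It fails at once if a nut chocolate is dropped or thrown (moves faster than 0.6 m/s while not in the fingers, as in a fall of about 20 mm) ((linear speed of long_nut above 0.6 m/s and contact force between the fingers and long_nut below 0.05 N) or (linear speed of square_nut above 0.6 m/s and contact force between the fingers and square_nut below 0.05 N) or (linear speed of round_nut above 0.6 m/s and contact force between the fingers and round_nut below 0.05 N) or (linear speed of small_nut above 0.6 m/s and contact force between the fingers and small_nut below 0.05 N)).
It also fails if it takes over 104 s, if anything falls off the work surface, if the arm or the gripper's body presses on something with over 40 N, if the wrist force passes 120 N, or if a joint passes its speed limit or range.

## Working session

There is one attempt and no reset: what is moved stays moved. The work goes in short steps, Python scripts to look and compute and a tool call to move; the robot and the scene stay as the last step left them, time stands still between calls to the robot, and variables do not carry over. Pictures are saved under pics/ and viewed, and the job is handed in when it is done.

Besides the shell and the picture viewer there is one more tool, called after ">>>" as name(argument=value, ...) on one line, values as JSON. arm_command: Moves the arm, as the interface text tells. Its arguments: {"type":"object","properties":{"increments":{"type":"string"},"force":{"type":"number"}},"required":["increments"]}

```bash
ls; mkdir -p pics; python3 - <<'E'
from bench import manip, read_camera
import cv2,json
print(manip.state())
for n in ["scene","side","wrist"]:
    c=read_camera(n); cv2.imwrite(f"pics/{n}0.png",c["pixels"]); print(n,c["fx"],c["cx"],c["cy"],c["extrinsics"].round(4).tolist())
E
```

```text
pics
{'time_s': 0.0, 'q': array([ 1.14330861e+00,  3.09041365e-01,  1.63519550e+00, -7.66387941e-07,
        1.19968212e+00, -6.97093449e-02]), 'dq': array([ 0.0003461 , -0.00069685,  0.00176543,  0.00044886,  0.00070494,
       -0.00083185]), 'tau': array([ 3.19232558e-04, -4.15257275e+01, -2.76662761e+01, -1.88048680e-04,
        1.02533062e-02,  1.47648575e-05]), 'ee_pos': array([0.21856046, 0.58466054, 0.23002016]), 'tcp_rot': array([-1.570635  ,  0.00232073,  1.21301843]), 'ft_force': array([-0.66425024,  0.32238148, -0.69979885]), 'wrist_torque': array([ 0.03262063, -0.00487489,  0.01154391]), 'finger_gap': 1.001634231405334}
scene 461.4196101645406 283.7863516035527 210.7394332981807 [[-0.0566, 0.9983, -0.0116, -0.0193], [0.6811, 0.0301, -0.7316, -0.2933], [-0.73, -0.0493, -0.6817, 1.5386], [0.0, 0.0, 0.0, 1.0]]
side 379.56326612094296 278.92746070663213 209.48532496144702 [[0.8247, -0.5656, 0.0057, -0.3654], [-0.3545, -0.5247, -0.774, 0.2453], [0.4408, 0.6362, -0.6332, 0.7374], [0.0, 0.0, 0.0, 1.0]]
wrist 335.0221168717458 281.8699034158739 211.21528199417293 [[0.3495, 0.9369, -0.0033, -0.623], [0.8905, -0.3311, 0.3122, -0.0416], [0.2914, -0.1121, -0.95, 0.3817], [0.0, 0.0, 0.0, 1.0]]
```

View pics/scene0.png

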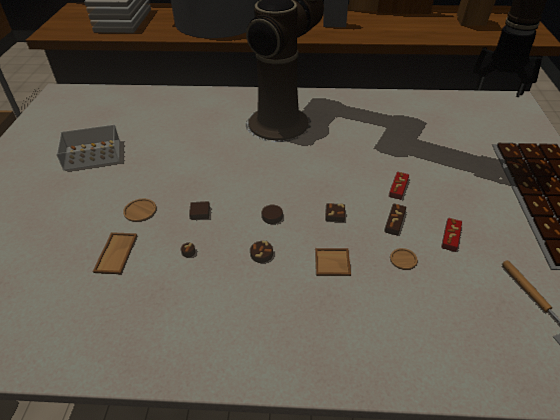

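View pics/side0.png

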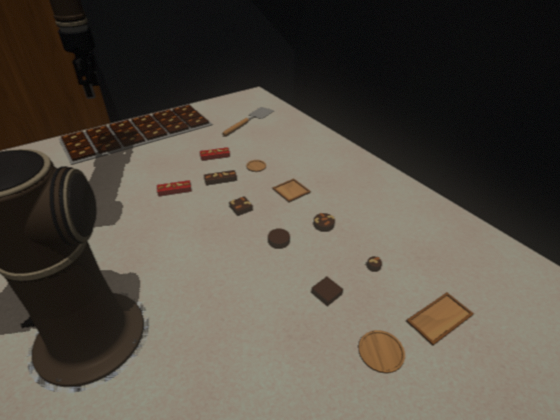

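View pics/wrist0.png

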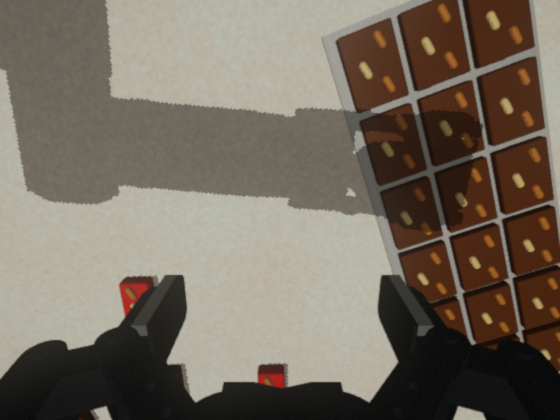

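The scene picture shows these candidates:

| Target | Pixel | Could be confused with |
|---|---|---|
| long_nut | (396,219), dark | red bars at (400,185) and (453,235) |
| square_nut | (336,212) | plain square at (200,210) |
| round_nut | (262,251) | plain round at (272,214) |
| small_nut | (188,250) | – |

The tray of chocolates at the right edge could also be mistaken for any of the targets.

The dishes are at: large round (140,210), long (116,253), square (333,262), small round (404,259).

Next I'll check these in a close crop and measure them in both views.

```bash
cat > h.py <<'E'
import numpy as np, cv2
from bench import manip, read_camera
def ray(c,u,v):
    E=c["extrinsics"];R=E[:3,:3];t=E[:3,3]
    d=R.T@np.array([(u-c["cx"])/c["fx"],(v-c["cy"])/c["fy"],1.]); o=-R.T@t
    return o,d
def plane(c,u,v,z):
    o,d=ray(c,u,v); return o+d*(z-o[2])/d[2]
def proj(c,p):
    E=c["extrinsics"];q=E[:3,:3]@np.asarray(p)+E[:3,3]
    return c["fx"]*q[0]/q[2]+c["cx"],c["fy"]*q[1]/q[2]+c["cy"]
def tri(c1,p1,c2,p2):
    o1,d1=ray(c1,*p1);o2,d2=ray(c2,*p2)
    A=np.stack([d1,-d2],1);s=np.linalg.lstsq(A,o2-o1,rcond=None)[0]
    a=o1+d1*s[0];b=o2+d2*s[1];return (a+b)/2,np.linalg.norm(a-b)
E
python3 - <<'E'
from h import *
c=read_camera("scene"); s=read_camera("side")
im=c["pixels"]; cv2.imwrite("pics/crop_s.png",cv2.resize(im[165:285,85:475],None,fx=2.05,fy=2.05*1.5,interpolation=cv2.INTER_CUBIC))
im=s["pixels"]; cv2.imwrite("pics/crop_d.png",cv2.resize(im[140:380,150:480],None,fx=2.4,fy=2.4,interpolation=cv2.INTER_CUBIC))
E
```

```text
(no output)
```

View pics/crop_s.png

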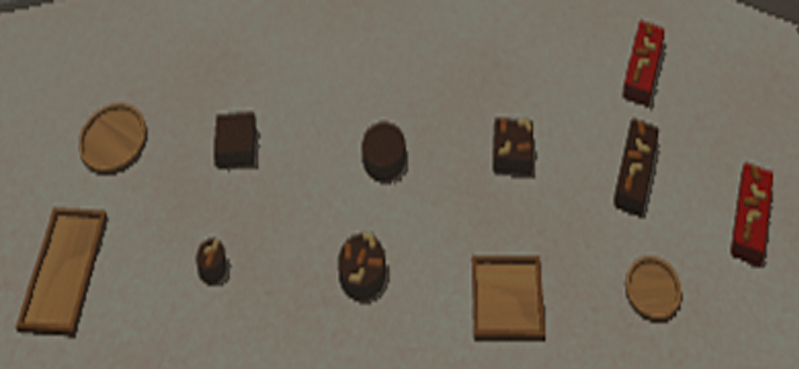

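View pics/crop_d.png

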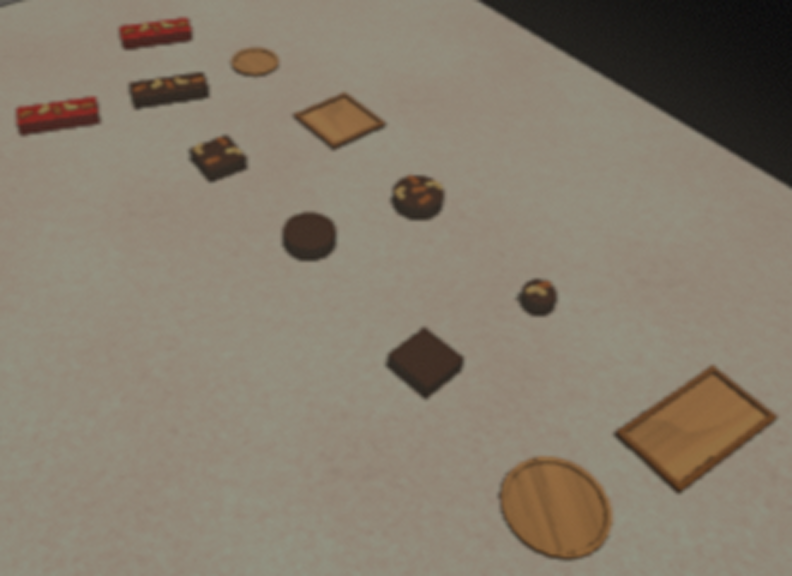

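The crops confirm the choices. The dark bar with nuts is at scene pixel (396,219), with a red bar on either side, and the plain square and plain disc have smooth tops. Next are the contours and triangulation.

```bash
cat >> h.py <<'E'
def blobs(c,sat=85,amin=40):
    hsv=cv2.cvtColor(cv2.GaussianBlur(c["pixels"],(3,3),0),cv2.COLOR_BGR2HSV)
    m=((hsv[...,1]>sat)).astype(np.uint8)
    n,l,st,ce=cv2.connectedComponentsWithStats(m)
    out=[]
    for i in range(1,n):
        if st[i,4]<amin or st[i,4]>6000: continue
        k=(l==i).astype(np.uint8)
        cn=max(cv2.findContours(k,cv2.RETR_EXTERNAL,cv2.CHAIN_APPROX_NONE)[0],key=cv2.contourArea)
        h=cv2.convexHull(cn); M=cv2.moments(h)
        if M["m00"]<30: continue
        out.append((M["m10"]/M["m00"],M["m01"]/M["m00"],M["m00"],cn))
    return out
SC={"long_nut":(396,219),"square_nut":(336,212),"round_nut":(262,251),"small_nut":(188,250),"square_plain":(200,210),"round_plain":(272,214),"long_dish":(116,253),"square_dish":(333,262),"round_dish":(140,210),"small_dish":(404,259),"redA":(400,185),"redB":(453,235)}
SD={"long_nut":(220,177),"square_nut":(241,205),"round_nut":(324,222),"small_nut":(374,263),"square_plain":(327,291),"round_plain":(279,238),"long_dish":(440,318),"square_dish":(292,190),"round_dish":(381,351),"small_dish":(256,166),"redA":(174,187),"redB":(215,154)}
def near(bl,p,r=14):
    b=min(bl,key=lambda b:(b[0]-p[0])**2+(b[1]-p[1])**2)
    return b if np.hypot(b[0]-p[0],b[1]-p[1])<r else None
E
python3 - <<'E'
from h import *
c=read_camera("scene"); s=read_camera("side")
for cam,N in((c,SC),(s,SD)):
    h=cv2.cvtColor(cam["pixels"],cv2.COLOR_BGR2HSV)
    print({k:h[v[1],v[0]].tolist() for k,v in N.items()}, h[300,200],)
bc,bs=blobs(c),blobs(s)
for k in SC:
    a,b=near(bc,SC[k]),near(bs,SD[k])
    if a is None or b is None: print(k,a is None,b is None);continue
    p,e=tri(c,a[:2],s,b[:2])
    zt=.0035 if 'dish' in k else .0105
    print(k,p.round(4),"gap",round(e,4),"area",a[2],b[2],"planeS",plane(c,a[0],a[1],zt)[:2].round(4),"planeD",plane(s,b[0],b[1],zt)[:2].round(4))
for cam,bl,n in((c,bc,"a"),(s,bs,"b")):
    im=cam["pixels"].copy(); cv2.drawContours(im,[b[3] for b in bl],-1,(0,255,0),1); cv2.imwrite(f"pics/cont_{n}.png",im)
E
```

```text
{'long_nut': [21, 122, 119], 'square_nut': [8, 105, 46], 'round_nut': [8, 97, 42], 'small_nut': [12, 141, 58], 'square_plain': [12, 115, 51], 'round_plain': [12, 117, 50], 'long_dish': [16, 144, 122], 'square_dish': [16, 143, 123], 'round_dish': [15, 142, 117], 'small_dish': [15, 142, 113], 'redA': [27, 109, 96], 'redB': [25, 108, 80]} [ 28  31 123]
{'long_nut': [12, 120, 70], 'square_nut': [12, 140, 84], 'round_nut': [11, 121, 74], 'small_nut': [14, 104, 71], 'square_plain': [10, 104, 66], 'round_plain': [12, 104, 66], 'long_dish': [15, 142, 144], 'square_dish': [15, 136, 146], 'round_dish': [15, 146, 138], 'small_dish': [15, 137, 138], 'redA': [8, 162, 104], 'redB': [3, 167, 99]} [ 18  50 147]
long_nut [0.4558 0.3319 0.0145] gap 0.0005 area 338.0 188.0 planeS [0.4519 0.3328] planeD [0.4583 0.3378]
square_nut [0.4375 0.1784 0.0162] gap 0.0004 area 227.5 183.5 planeS [0.4316 0.1787] planeD [0.4408 0.185 ]
round_nut [ 0.5833 -0.0016  0.016 ] gap 0.001 area 278.0 199.0 planeS [ 0.5787 -0.0027] planeD [0.5877 0.0036]
small_nut [ 0.5859 -0.1795  0.0162] gap 0.0003 area 87.5 87.0 planeS [
[... 228 characters left out ...]
 [0.4459 0.013 ] planeD [0.4543 0.0184]
long_dish [ 5.967e-01 -3.566e-01 -3.000e-04] gap 0.0021 area 1109.0 1775.0 planeS [ 0.6003 -0.3555] planeD [ 0.5931 -0.3568]
square_dish [0.6013 0.1684 0.0022] gap 0.0007 area 895.5 452.0 planeS [0.6021 0.1686] planeD [0.6003 0.1667]
round_dish [ 0.4425 -0.3415  0.0016] gap 0.0001 area 548.0 1501.0 planeS [ 0.4445 -0.3405] planeD [ 0.4413 -0.342 ]
small_dish [0.5849 0.3365 0.003 ] gap 0.0005 area 438.5 163.0 planeS [0.5852 0.3365] planeD [0.5845 0.3354]
redA [0.3191 0.3579 0.0099] gap 0.002 area 347.5 371.5 planeS [0.3211 0.3569] planeD [0.3187 0.3587]
redB [0.5049 0.4645 0.0099] gap 0.0014 area 484.5 270.5 planeS [0.5063 0.4636] planeD [0.5046 0.4648]
```

View pics/cont_a.png

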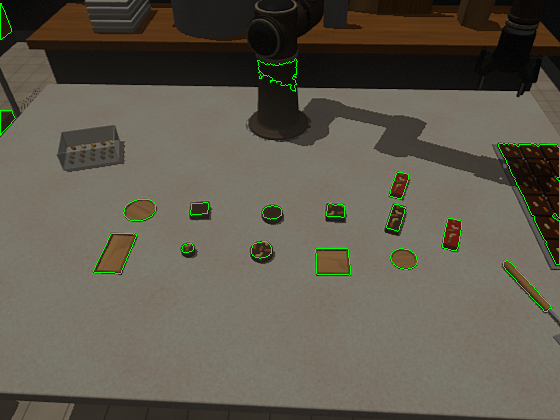

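View pics/cont_b.png

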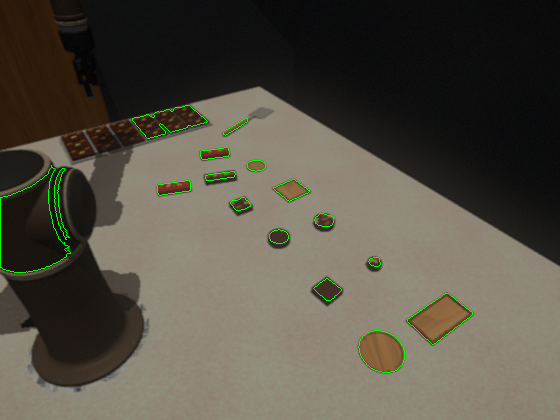

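```bash
python3 - <<'E'
from h import *
import h
c=read_camera("scene"); s=read_camera("side")
def blobs2(cam,vt):
    hsv=cv2.cvtColor(cam["pixels"],cv2.COLOR_BGR2HSV)
    m=((hsv[...,1]>85)|(hsv[...,2]<vt)).astype(np.uint8)
    out=[]
    for cn in cv2.findContours(m,cv2.RETR_EXTERNAL,cv2.CHAIN_APPROX_NONE)[0]:
        hh=cv2.convexHull(cn);M=cv2.moments(hh)
        if 40<M["m00"]<6000: out.append((M["m10"]/M["m00"],M["m01"]/M["m00"],M["m00"],cn))
    return out
for f in (.45,.55):
  vs,vd=123*f,150*f
  bc,bs=blobs2(c,vs),blobs2(s,vd)
  for k in SC:
    a,b=near(bc,SC[k]),near(bs,SD[k])
    if a is None or b is None: print(k,a is None,b is None);continue
    p,e=tri(c,a[:2],s,b[:2])
    r=[]
    for cam,x in((c,a),(s,b)):
        q=np.array([plane(cam,u,v,p[2])[:2] for u,v in x[3][:,0]],np.float32)
        rr=cv2.minAreaRect(q); r.append((round(rr[1][0]*1000),round(rr[1][1]*1000),round(rr[2],1)))
    print(k,p.round(4),"gap",round(e,4),"area",a[2],b[2],r)
# depth check of heights
for k,(u,v) in SC.items():
    d=c["depth"][v-1:v+2,u-1:u+2]; d=np.median(d); o,dd=ray(c,u,v); print(k,(o+dd*d).round(4),end=' ; ')
E
```

```text
long_nut [0.4561 0.3326 0.0076] gap 0.0014 area 419.0 290.0 [(36, 116, 71.6), (54, 92, 70.3)]
square_nut [0.4389 0.1797 0.0084] gap 0.0008 area 334.5 260.0 [(50, 71, 87.7), (65, 53, 88.9)]
round_nut [ 0.5838 -0.0006  0.0087] gap 0.0002 area 382.5 274.0 [(68, 53, 6.2), (68, 50, 49.3)]
small_nut [ 0.5864 -0.1788  0.0084] gap 0.0004 area 156.0 143.5 [(48, 32, 20.5), (45, 29, 43.9)]
square_plain [ 0.4455 -0.1779  0.0073] gap 0.0004 area 305.0 480.0 [(66, 50, 10.0), (56, 53, 7.3)]
round_plain [0.4519 0.0146 0.0081] gap 0.0002 area 308.5 300.5 [(71, 55, 16.2), (65, 48, 55.9)]
long_dish [ 0.5972 -0.356  -0.0011] gap 0.0014 area 1166.0 1775.5 [(72, 133, 89.3), (68, 130, 89.2)]
square_dish [0.6016 0.1685 0.0022] gap 0.0002 area 910.5 460.5 [(84, 80, 2.6), (82, 84, 1.8)]
round_dish [ 0.4428 -0.341   0.001 ] gap 0.0006 area 585.0 1492.5 [(91, 85, 45.2), (85, 85, 89.0)]
small_dish [0.5851 0.3368 0.0027] gap 0.0002 area 448.5 166.5 [(66, 63, 2.6), (64, 61, 56.1)]
redA [0.3193 0.3587 0.0091] gap 0.0021 area 367.5 369.0 [(41, 118, 71.2), (58, 95, 70.7)]
redB [0.5057 0.4651 0.009 ] gap 0.0019 area 4
[... 916 characters left out ...]
l_dish [0.5851 0.3368 0.0027] gap 0.0001 area 450.5 166.5 [(66, 63, 2.6), (64, 61, 56.1)]
redA [0.3197 0.3597 0.0082] gap 0.0024 area 389.5 369.0 [(42, 118, 71.2), (58, 95, 70.7)]
redB [0.5057 0.4652 0.009 ] gap 0.0018 area 499.0 269.0 [(39, 116, 71.6), (62, 96, 71.6)]
long_nut [0.471  0.3296 0.0228] ; square_nut [0.4495 0.1797 0.0206] ; round_nut [0.5932 0.0016 0.0214] ; small_nut [ 0.5977 -0.1746  0.0208] ; square_plain [ 0.4575 -0.1726  0.0206] ; round_plain [0.4635 0.0155 0.0199] ; long_dish [ 0.5987 -0.3538  0.0021] ; square_dish [0.6026 0.1699 0.0018] ; round_dish [ 0.4471 -0.338   0.0041] ; small_dish [0.585  0.338  0.0013] ; redA [0.337  0.3563 0.0236] ; redB [0.5194 0.4613 0.021 ] ;
```

Measured from the two views, body centres come out 7–9 mm up. That is close to the 10 mm mid-height expected for a 20 mm chocolate, and depth puts their tops at 20–23 mm. Dishes come out at −1 to 3 mm in height with outer sizes near 126×66, 80, 86 and 64 mm. These all agree with the text. The helper for working out moves comes next.

```bash
cat > go.py <<'E'
import sys
from h import *
# usage: go.py x y z yaw
def inc(x,y,z,yaw):
    s=manip.state(); p=s["ee_pos"]; w=s["tcp_rot"][2]
    from scipy.spatial.transform import Rotation as R
    M=R.from_euler("xyz",s["tcp_rot"]).as_matrix()
    d=M.T@(np.array([x,y,z])-p)*100
    t=-(yaw-w); t=(t+np.pi)%(2*np.pi)-np.pi
    print("t",round(s["time_s"],2),"pos",p.round(4),"rot",s["tcp_rot"].round(3),"gap",round(s["finger_gap"]*85.4,1),"F",s["ft_force"].round(1))
    print("inc cm",d.round(2),"turn",round(t,3),"rows>=",round(max(np.linalg.norm(d)/4.17,abs(t)/.125),1))
inc(*map(float,sys.argv[1:5]))
E
python3 go.py .456 .333 .10 1.248
python3 - <<'E'
from h import *
c=read_camera("scene");s=read_camera("side")
for cam,N in((c,SC),(s,SD)):
  bl=blobs(cam)
  for k in("long_nut","long_dish","square_nut","square_dish"):
    a=near(bl,N[k]);q=np.array([plane(cam,u,v,.007 if 'dish' in k else .02)[:2] for u,v in a[3][:,0]],np.float32)
    b=cv2.boxPoints(cv2.minAreaRect(q));e=max((b[1]-b[0],b[2]-b[1]),key=np.linalg.norm);print(k,round(np.degrees(np.arctan2(e[1],e[0])),1),q.mean(0))
E
```

```text
t 0.45 pos [0.2189 0.5853 0.2312] rot [-1.571  0.     1.213] gap 85.8 F [0.  0.3 0.3]
inc cm [-15.33  13.12 -31.05] turn -0.035 rows>= 8.9
long_nut -18.4 [0.46097052 0.33041355]
long_dish -0.7 [ 0.6016314  -0.35351548]
square_nut -2.2 [0.44253987 0.17839597]
square_dish 2.4 [0.60404277 0.16825154]
long_nut -20.1 [0.45275125 0.32460788]
long_dish -0.8 [ 0.5921953 -0.3567936]
square_nut 89.8 [0.43564063 0.17386568]
square_dish -88.1 [0.59791684 0.16399321]
```

>>> arm_command(increments="-1.9 0 -3.9 0 6; -3.8 2 -7.8 -0.03 6; -5.7 4 -11.7 -0.03 6; -7.6 6 -15.6 -0.03 6; -9.5 8 -19.5 -0.03 6; -11.4 10 -23.4 -0.03 6; -13.3 12 -27.2 -0.03 6; -15.3 13.1 -31 -0.03 6", force=40)

```text
time_s: 1.22
ee_pos: [0.431, 0.3597, 0.1123]
tcp_rot: [-1.57, 0.0, 1.243]
ft_force: [0.2, -0.4, -0.9]
finger_gap: 0.705
```

```bash
python3 go.py .456 .333 .05 1.24; python3 - <<'E'
from h import *
c=read_camera("wrist");cv2.imwrite("pics/w1.png",c["pixels"])
E
```

```text
t 1.22 pos [0.431  0.3597 0.1123] rot [-1.57   0.     1.243] gap 60.2 F [ 0.2 -0.4 -0.9]
inc cm [-1.72  6.23 -3.23] turn 0.003 rows>= 1.7
```

View pics/w1.png

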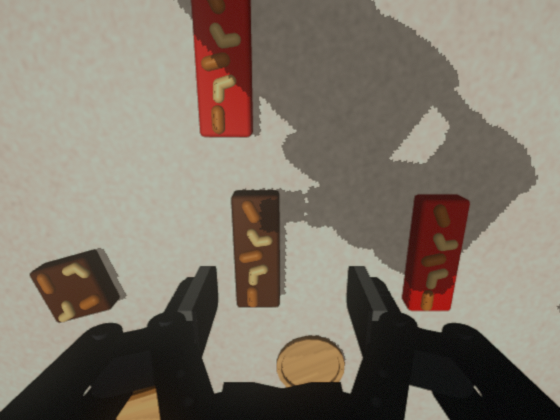

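The wrist view shows the dark nut bar at (256,248), aligned with the jaws. The red bars at (222,60) and (436,252) are well clear of the fingers.

```bash
python3 go.py .456 .333 .05 1.24; python3 - <<'E'
from h import *
c=read_camera("wrist")
hsv=cv2.cvtColor(c["pixels"],cv2.COLOR_BGR2HSV)
m=((hsv[...,1]>85)&(hsv[...,2]>25)).astype(np.uint8)
n,l,st,ce=cv2.connectedComponentsWithStats(m)
for i in range(1,n):
    if st[i,4]>1500:
        k=(l==i).astype(np.uint8); cn=cv2.findContours(k,0,1)[0][0]
        for z in(.02,):
            q=np.array([plane(c,u,v,z)[:2] for u,v in cn[:,0]],np.float32);r=cv2.minAreaRect(q)
            b=cv2.boxPoints(r);e=max((b[1]-b[0],b[2]-b[1]),key=np.linalg.norm)
            print(ce[i].round(),np.round(r[0],4),np.round(r[1],3),round(np.degrees(np.arctan2(e[1],e[0])),1))
E
```

```text
t 1.27 pos [0.4344 0.3534 0.1098] rot [-1.573  0.006  1.24 ] gap 59.9 F [ 2.  -4.  -1.3]
inc cm [-1.19  5.99 -2.69] turn 0.0 rows>= 1.6
[230.  63.] [0.3287 0.3534] [0.036 0.076] -19.2
[263. 244.] [0.4545 0.3303] [0.035 0.095] -18.5
[444. 246.] [0.5005 0.459 ] [0.042 0.099] -18.7
[ 75. 285.] [0.4368 0.1786] [0.052 0.05 ] 88.4
[317. 360.] [0.5672 0.3381] [0.059 0.055] 77.2
```

>>> arm_command(increments="-0.1 2 0 0 6; -0.1 4 0 0 6; -0.1 6 0 0 6; -0.1 6.5 0 0 6; -0.1 6.5 0 0 6; -0.1 6.5 0 0 6")

```text
time_s: 1.82
ee_pos: [0.4301, 0.3609, 0.0488]
tcp_rot: [-1.571, -0.0, 1.244]
ft_force: [0.3, 0.5, -0.2]
finger_gap: 0.701
```

```bash
python3 go.py .455 .332 .005 1.245; python3 - <<'E'
from h import *
c=read_camera("wrist");cv2.imwrite("pics/w2.png",c["pixels"])
E
```

```text
t 1.82 pos [0.4301 0.3609 0.0488] rot [-1.571 -0.     1.244] gap 59.9 F [ 0.3  0.5 -0.2]
inc cm [-1.94  4.38 -3.28] turn -0.001 rows>= 1.4
```

View pics/w2.png

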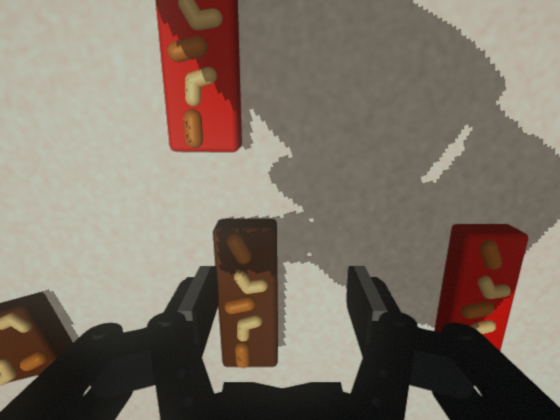

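The fingers stand about 38 mm short of the bar at (247,290). I'll shift over it first and then descend.

>>> arm_command(increments="-1 0 -1.5 0 6; -1.9 0 -3.3 0 6; -1.9 0 -3.3 0 6; -1.9 1.5 -3.3 0 6; -1.9 2.5 -3.3 0 6; -1.9 2.5 -3.3 0 6")

```text
time_s: 2.37
ee_pos: [0.4538, 0.3313, 0.0222]
tcp_rot: [-1.569, 0.002, 1.243]
ft_force: [-0.6, -0.1, -0.1]
finger_gap: 0.702
```

```bash
python3 go.py .455 .332 .005 1.245; python3 - <<'E'
from h import *
c=read_camera("wrist");cv2.imwrite("pics/w3.png",c["pixels"])
E
```

```text
t 2.37 pos [0.4538 0.3313 0.0222] rot [-1.569  0.002  1.243] gap 60.0 F [-0.6 -0.1 -0.1]
inc cm [ 0.11  1.72 -0.1 ] turn -0.002 rows>= 0.4
```

View pics/w3.png

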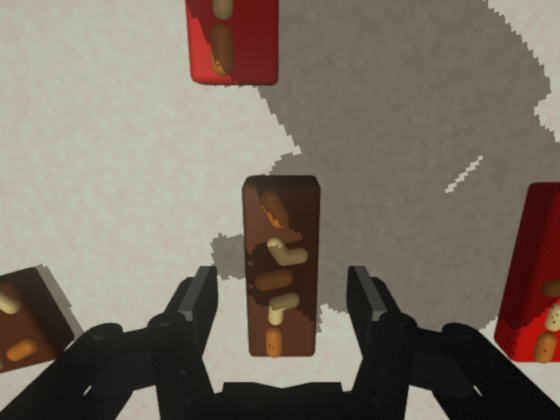

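```bash
python3 - <<'E'
from h import *
c=read_camera("wrist");p=manip.state()["ee_pos"]
for dz in(0,.01,.019,.03): print(dz,np.round(proj(c,p+[0,0,dz])))
print(np.round(proj(c,[p[0],p[1],.02])))
E
```

```text
0 [284. 278.]
0.01 [284. 289.]
0.019 [284. 300.]
0.03 [284. 315.]
[284. 274.]
```

```bash
python3 - <<'E'
from h import *
c=read_camera("wrist");
a=plane(c,282,177,.02);b=plane(c,280,355,.02);print(a,b,(a+b)/2,np.linalg.norm(a-b))
a=plane(c,282,177,.02);b=plane(c,280,355,.0);print(a,b,(a+b)/2,np.linalg.norm(a-b))
E
```

```text
[0.40902599 0.34680262 0.02      ] [0.50071281 0.31462523 0.02      ] [0.4548694  0.33071392 0.02      ] 0.0971692193572329
[0.40902599 0.34680262 0.02      ] [ 5.17345748e-01  3.08805814e-01 -2.77555756e-17] [0.46318587 0.32780422 0.01      ] 0.11652007042172324
```

The rectified ends give a 97 mm bar centred at (0.455,0.331), so the tool is on it. Now I'll descend and close.

>>> arm_command(increments="0.1 0.8 -0.1 0 6; 0.1 1.7 -0.1 0 6; 0.1 1.7 -0.1 0 6; 0.1 1.7 -0.1 0 2; 0.1 1.7 -0.1 0 2; 0.1 1.7 -0.1 0 2; 0.1 1.7 -0.1 0 2; 0.1 1.7 -0.1 0 2", force=40)

```text
time_s: 3.18
ee_pos: [0.4565, 0.3322, 0.0064]
tcp_rot: [-1.571, -0.0, 1.243]
ft_force: [1.2, 0.6, -1.7]
finger_gap: 0.406
```

```bash
python3 go.py .597 -.356 .12 1.571
```

```text
t 3.18 pos [0.4565 0.3322 0.0064] rot [-1.571 -0.     1.243] gap 34.7 F [ 1.2  0.6 -1.7]
inc cm [-60.63 -11.37 -35.47] turn -0.328 rows>= 17.1
```

>>> arm_command(increments="0 -1.5 0 0 2; 0 -3.5 0 0 2; -2 -6 -1 0 2; -5 -8 -3 -0.06 2; -8 -9 -5 -0.12 2; -11 -9 -7 -0.2 2; -14 -9 -9 -0.26 2; -17 -9 -11 -0.33 2")

```text
time_s: 3.85
ee_pos: [0.5063, 0.1344, 0.097]
tcp_rot: [-1.572, -0.0, 1.577]
ft_force: [1.9, -0.8, -1.0]
finger_gap: 0.411
```

```bash
python3 go.py .597 -.356 .09 1.571;python3 - <<'E'
from h import *
c=read_camera("wrist");cv2.imwrite("pics/w4.png",c["pixels"])
E
```

```text
t 3.85 pos [0.5063 0.1344 0.097 ] rot [-1.572 -0.     1.577] gap 35.1 F [ 1.9 -0.8 -1. ]
inc cm [-49.09   0.7   -8.79] turn 0.006 rows>= 12.0
```

View pics/w4.png

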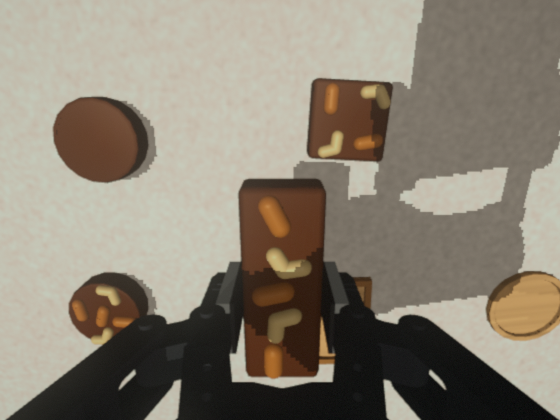

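The bar is held level between the fingers at (283,280). On to the long dish.

>>> arm_command(increments="-3.2 0 -0.6 0 2; -6.4 0 -1.2 0 2; -9.6 0 -1.8 0 2; -12.8 0 -2.4 0 2; -16 0 -3 0 2; -19.2 0 -3.6 0 2; -22.4 0 -4.2 0 2; -25.6 0 -4.8 0 2")

```text
time_s: 4.57
ee_pos: [0.5544, -0.1214, 0.0962]
tcp_rot: [-1.571, -0.0, 1.572]
ft_force: [0.4, 0.6, -1.4]
finger_gap: 0.407
```

>>> arm_command(increments="-3.2 0 -0.6 0 2; -6.4 0 -1.2 0 2; -9.6 0 -1.8 0 2; -12.8 0 -2.4 0 2; -16 0 -3 0 2; -19.2 0 -3.6 0 2; -21.5 0 -3.9 0 2; -22.5 0 -4 0 2")

```text
time_s: 5.23
ee_pos: [0.5953, -0.3484, 0.0964]
tcp_rot: [-1.572, 0.002, 1.57]
ft_force: [-0.2, 0.8, 0.3]
finger_gap: 0.406
```

```bash
python3 go.py .597 -.356 .05 1.571;python3 - <<'E'
from h import *
c=read_camera("wrist");cv2.imwrite("pics/w5.png",c["pixels"])
E
```

```text
t 5.23 pos [ 0.5953 -0.3484  0.0964] rot [-1.572  0.002  1.57 ] gap 34.6 F [-0.2  0.8  0.3]
inc cm [-0.75  4.64 -0.16] turn -0.001 rows>= 1.1
```

View pics/w5.png

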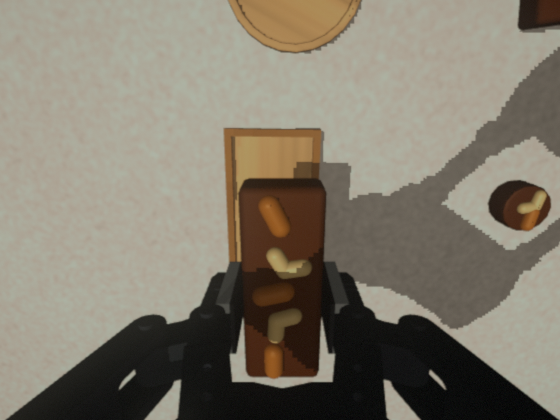

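```bash
python3 - <<'E'
from h import *
c=read_camera("wrist")
a=plane(c,225,128,.007);b=plane(c,322,128,.007);print(a,b,(a+b)/2,"centre x",(a[0]+b[0])/2+.063)
d=plane(c,230,250,.007);print(d)
E
```

```text
[ 0.53224441 -0.38796972  0.007     ] [ 0.53223964 -0.32242102  0.007     ] [ 0.53224203 -0.35519537  0.007     ] centre x 0.5952420252596029
[ 0.62252853 -0.38898124  0.007     ]
```

The wrist view puts the dish at (0.595,−0.355), with its outer width at 65.5 mm. Now I'll lower the bar gently.

>>> arm_command(increments="-0.7 1.5 -0.1 0 2; -0.7 3 -0.1 0 2; -0.7 4.5 -0.1 0 2; -0.7 6 -0.1 0 2; -0.7 7 -0.1 0 2; -0.7 7.6 -0.1 0 2; -0.7 8 -0.1 0 2; -0.7 8 -0.1 0 2")

```text
time_s: 6.0
ee_pos: [0.5954, -0.3511, 0.0151]
tcp_rot: [-1.569, -0.001, 1.573]
ft_force: [0.2, 0.2, -1.9]
finger_gap: 0.413
```

```bash
python3 go.py .596 -.3555 .0095 1.571;python3 - <<'E'
from h import *
c=read_camera("wrist");cv2.imwrite("pics/w6.png",c["pixels"])
E
```

```text
t 6.0 pos [ 0.5954 -0.3511  0.0151] rot [-1.569e+00 -1.000e-03  1.573e+00] gap 35.2 F [ 0.2  0.2 -1.9]
inc cm [-0.44  0.56 -0.05] turn 0.002 rows>= 0.2
```

View pics/w6.png

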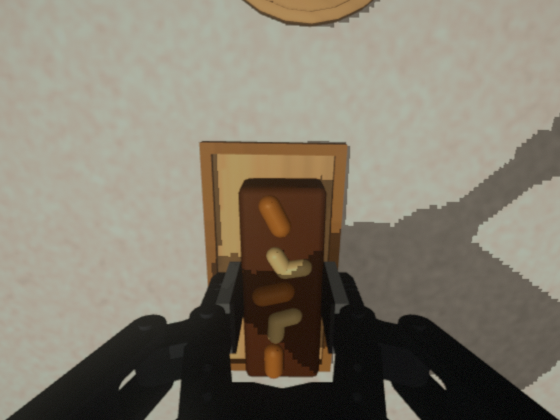

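>>> arm_command(increments="-0.4 0 0 0 2; -0.4 0.2 0 0 2; -0.4 0.4 0 0 2; -0.4 0.55 0 0 2; -0.4 0.6 0 0 2; -0.4 0.6 0 0 2")

```text
time_s: 6.55
ee_pos: [0.5958, -0.3558, 0.0102]
tcp_rot: [-1.57, -0.0, 1.573]
ft_force: [-0.1, 0.8, -1.4]
finger_gap: 0.411
```

```bash
python3 go.py .596 -.3555 .0095 1.571
```

```text
t 6.55 pos [ 0.5958 -0.3558  0.0102] rot [-1.57  -0.     1.573] gap 35.1 F [-0.1  0.8 -1.4]
inc cm [ 0.03  0.07 -0.02] turn 0.002 rows>= 0.0
```

>>> arm_command(increments="0 0.1 0 0 2; 0 0.1 0 0 2; 0 0.1 0 0 4.8; 0 0.1 0 0 4.8; 0 0.1 0 0 4.8; 0 -0.5 0 0 4.8; 0 -2.5 0 0 5; 0 -5.5 0 0 6")

```text
time_s: 7.22
ee_pos: [0.5933, -0.3541, 0.0625]
tcp_rot: [-1.564, -0.004, 1.573]
ft_force: [0.1, -0.3, -0.1]
finger_gap: 0.698
```

```bash
python3 go.py .5865 -.179 .1 1.571;python3 - <<'E'
from h import *
c=read_camera("wrist");cv2.imwrite("pics/w7.png",c["pixels"])
E
```

```text
t 7.22 pos [ 0.5933 -0.3541  0.0625] rot [-1.564 -0.004  1.573] gap 59.6 F [ 0.1 -0.3 -0.1]
inc cm [17.52 -3.67  0.67] turn 0.002 rows>= 4.3
```

View pics/w7.png

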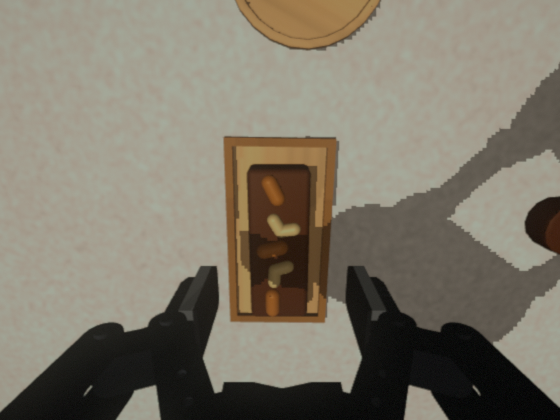

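The bar lies flat inside the oblong dish at (279,240). Next is small_nut.

>>> arm_command(increments="2 0 0 0 5.4; 5 0 0.1 0 5.4; 8 0 0.2 0 5.4; 11 0 0.4 0 5.4; 14 0 0.6 0 5.4; 16.5 0 0.7 0 5.4; 17.5 0 0.7 0 5.4; 17.5 0 0.7 0 5.4")

```text
time_s: 7.93
ee_pos: [0.5888, -0.1787, 0.0658]
tcp_rot: [-1.571, -0.0, 1.576]
ft_force: [-0.5, -0.2, -0.4]
finger_gap: 0.632
```

```bash
cat >> h.py <<'E'
def wtops(name,sat=85,z=.02):
    c=read_camera("wrist");cv2.imwrite("pics/%s.png"%name,c["pixels"])
    hsv=cv2.cvtColor(c["pixels"],cv2.COLOR_BGR2HSV)
    m=((hsv[...,1]>sat)&(hsv[...,2]>25)).astype(np.uint8)
    n,l,st,ce=cv2.connectedComponentsWithStats(m)
    for i in range(1,n):
        if st[i,4]>800:
            k=(l==i).astype(np.uint8); cn=max(cv2.findContours(k,0,1)[0],key=cv2.contourArea)
            q=np.array([plane(c,u,v,z)[:2] for u,v in cn[:,0]],np.float32);r=cv2.minAreaRect(q)
            print(ce[i].round(),np.round(r[0],4),np.round(r[1],3),round(r[2],1))
E
python3 go.py .5865 -.179 .03 1.571;python3 -c "from h import *;wtops('w8')"
```

```text
t 7.93 pos [ 0.5888 -0.1787  0.0658] rot [-1.571 -0.     1.576] gap 54.0 F [-0.5 -0.2 -0.4]
inc cm [-0.03  3.58  0.23] turn 0.005 rows>= 0.9
[23. 23.] [ 0.4743 -0.3083] [0.025 0.034] 0.3
[284.  11.] [ 0.4671 -0.1772] [0.012 0.049] 0.3
[ 34. 241.] [ 0.5905 -0.3382] [0.055 0.119] 89.1
[539. 227.] [ 0.5842 -0.0262] [0.06  0.029] 14.8
[280. 232.] [ 0.584  -0.1805] [0.032 0.033] 70.2
```

View pics/w8.png

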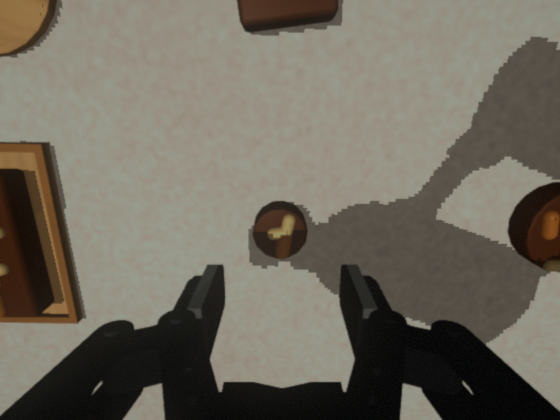

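small_nut is at (280,231), which gives (0.584,−0.180). That agrees with the scene estimate to within 3 mm, so I'll grasp it.

>>> arm_command(increments="-0.1 0.5 0.4 0 5.4; -0.1 2.5 0.4 0 5.4; -0.1 4.5 0.4 0 5.4; -0.1 5.7 0.4 0 5.4; -0.1 6.1 0.4 0 5.4; -0.1 6.1 0.4 0 5.4; -0.1 6.1 0.4 0 2; -0.1 6.1 0.4 0 2", force=30)

```text
time_s: 8.65
ee_pos: [0.5857, -0.1827, 0.0055]
tcp_rot: [-1.573, 0.001, 1.573]
ft_force: [1.9, -0.9, -0.0]
finger_gap: 0.38
```

>>> arm_command(increments="0 0 0 0 2; 0 0 0 0 2; 0 0 0 0 2; 0 -1 0 0 2; 0 -3 0 0 2; 0 -5 0 0 2; 0 -7 0 0 2; 0 -7 0 0 2")

```text
time_s: 9.32
ee_pos: [0.5882, -0.1831, 0.0797]
tcp_rot: [-1.579, 0.003, 1.573]
ft_force: [1.0, -1.0, 0.8]
finger_gap: 0.384
```

```bash
python3 go.py .585 .337 .07 1.571;python3 -c "from h import *;wtops('w9')"
```

```text
t 9.32 pos [ 0.5882 -0.1831  0.0797] rot [-1.579  0.003  1.573] gap 32.8 F [ 1.  -1.   0.8]
inc cm [52.02  0.8   0.21] turn 0.002 rows>= 12.5
[34. 26.] [ 0.4725 -0.3157] [0.028 0.049] 0.1
[292.  13.] [ 0.4655 -0.1775] [0.015 0.049] 0.1
[ 43. 230.] [ 0.5906 -0.3448] [0.066 0.119] 89.3
[536. 219.] [ 0.5839 -0.0231] [0.06  0.034] 15.0
[282. 285.] [ 0.6294 -0.1827] [0.053 0.06 ] 64.8
```

View pics/w9.png

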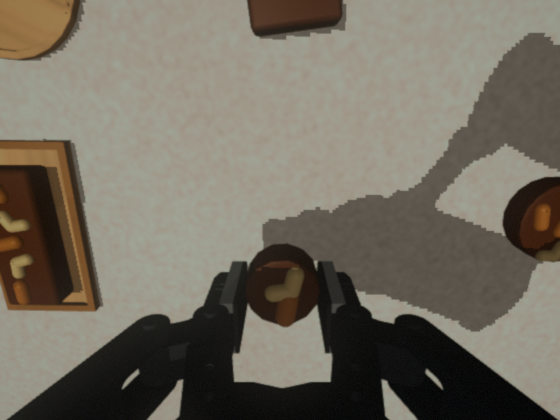

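small_nut is held level at (282,284). Now I'll carry it along +y, passing 8 cm above everything.

>>> arm_command(increments="2 0 0 0 2; 5 0 0 0 2; 8.5 0 0 0 2; 12 0 0 0 2; 15.5 0 0.1 0 2; 19 0 0.1 0 2; 22.5 0 0.1 0 2; 26 0 0.1 0 2")

```text
time_s: 10.03
ee_pos: [0.5816, 0.0797, 0.0732]
tcp_rot: [-1.569, 0.0, 1.573]
ft_force: [2.0, -1.2, -0.5]
finger_gap: 0.383
```

>>> arm_command(increments="3.5 0 0 0 2; 7 0 0 0 2; 10.5 0 0 0 2; 14 0 0 0 2; 17.5 0 0 0 2; 20.5 0 0.1 0 2; 22.5 0 0.1 0 2; 23.5 0 0.1 0 2")

```text
time_s: 10.7
ee_pos: [0.5801, 0.3158, 0.0731]
tcp_rot: [-1.569, -0.0, 1.576]
ft_force: [0.1, 0.4, -0.4]
finger_gap: 0.382
```

```bash
python3 go.py .585 .337 .03 1.571;python3 -c "from h import *;wtops('w10',z=.007)"
```

```text
t 10.7 pos [0.5801 0.3158 0.0731] rot [-1.569 -0.     1.576] gap 32.6 F [ 0.1  0.4 -0.4]
inc cm [ 2.11  4.31 -0.5 ] turn 0.005 rows>= 1.2
[36. 14.] [0.4557 0.1796] [0.015 0.045] 0.3
[522. 117.] [0.504  0.4656] [0.047 0.099] 71.2
[299. 252.] [0.6047 0.3272] [0.063 0.107] 70.6
[ 67. 251.] [0.6003 0.1675] [0.081 0.084] 2.2
```

View pics/w10.png

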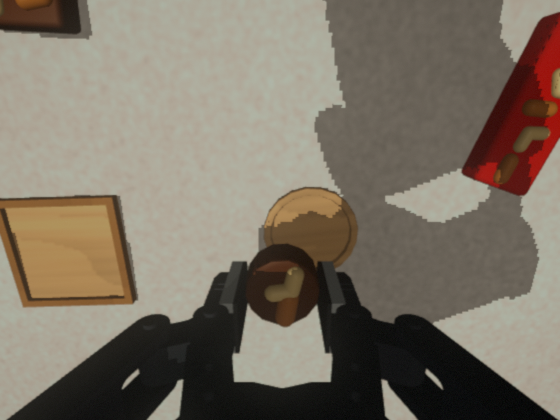

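```bash
python3 - <<'E'
from h import *
c=read_camera("wrist")
for p in((264,231),(357,231),(311,188),(311,272)): print(plane(c,*p,.007))
print(manip.state()["ee_pos"])
E
```

```text
[0.58301771 0.30384631 0.007     ]
[0.58264713 0.36631169 0.007     ]
[0.55311943 0.33443877 0.007     ]
[0.6136305  0.33642887 0.007     ]
[0.58053776 0.31428463 0.07328866]
```

The dish centre from the wrist view is (0.584,0.335), against (0.585,0.337) from the scene.

>>> arm_command(increments="1 0 -0.2 0 2; 2.1 0 -0.4 0 2; 2.1 1 -0.4 0 2; 2.1 2.5 -0.4 0 2; 2.1 4 -0.4 0 2; 2.1 5.2 -0.4 0 2; 2.1 5.6 -0.4 0 2; 2.1 5.6 -0.4 0 2")

```text
time_s: 11.47
ee_pos: [0.5833, 0.3325, 0.015]
tcp_rot: [-1.566, 0.003, 1.572]
ft_force: [-0.5, 1.0, -1.9]
finger_gap: 0.385
```

```bash
python3 go.py .585 .336 .0085 1.571;python3 -c "from h import *;wtops('w11',z=.007)"
```

```text
t 11.47 pos [0.5833 0.3325 0.015 ] rot [-1.566  0.003  1.572] gap 32.9 F [-0.5  1.  -1.9]
inc cm [ 0.35  0.65 -0.18] turn 0.001 rows>= 0.2
[535. 156.] [0.5246 0.4403] [0.072 0.031] 14.3
[286. 263.] [0.583  0.3332] [0.06  0.064] 60.4
[ 25. 300.] [0.602  0.2025] [0.034 0.088] 75.6
```

View pics/w11.png

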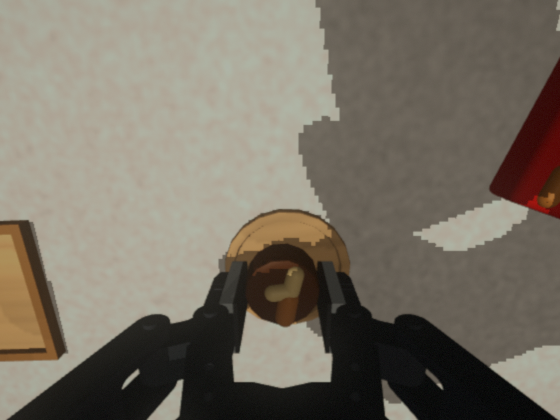

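>>> arm_command(increments="0.2 0 -0.1 0 2; 0.2 0.3 -0.1 0 2; 0.2 0.5 -0.1 0 2; 0.2 0.65 -0.1 0 2; 0.2 0.7 -0.1 0 2; 0.2 0.7 -0.1 0 2")

```text
time_s: 12.02
ee_pos: [0.5864, 0.3361, 0.0113]
tcp_rot: [-1.571, 0.0, 1.573]
ft_force: [-0.0, -0.2, -0.6]
finger_gap: 0.381
```

```bash
python3 go.py .584 .335 .0085 1.571
```

```text
t 12.02 pos [0.5864 0.3361 0.0113] rot [-1.571  0.     1.573] gap 32.6 F [-0.  -0.2 -0.6]
inc cm [-0.11  0.28  0.24] turn 0.002 rows>= 0.1
```

>>> arm_command(increments="0 0.1 0.1 0 2; 0 0.2 0.2 0 2; 0 0.3 0.2 0 2; 0 0.3 0.2 0 2; 0 0.3 0.2 0 2")

```text
time_s: 12.43
ee_pos: [0.5844, 0.3361, 0.0084]
tcp_rot: [-1.571, 0.0, 1.573]
ft_force: [-0.5, -0.0, 0.7]
finger_gap: 0.384
```

```bash
python3 go.py .584 .335 .0085 1.571
```

```text
t 12.43 pos [0.5844 0.3361 0.0084] rot [-1.571  0.     1.573] gap 32.8 F [-0.5 -0.   0.7]
inc cm [-0.11 -0.01  0.04] turn 0.002 rows>= 0.0
```

>>> arm_command(increments="0 0 0 0 4.6; 0 0 0 0 4.6; 0 0 0 0 4.6; 0 0 0 0 4.6; 0 -0.5 0 0 4.6; 0 -2 0 0 5; 0 -4 0 0 6; 0 -6 0 0 7")

```text
time_s: 13.1
ee_pos: [0.5843, 0.336, 0.0695]
tcp_rot: [-1.57, 0.0, 1.573]
ft_force: [0.3, 0.6, 0.2]
finger_gap: 0.814
```

```bash
python3 go.py .438 .179 .07 1.571;python3 -c "from h import *;wtops('w12',z=.023)"
```

```text
t 13.1 pos [0.5843 0.336  0.0695] rot [-1.57   0.     1.573] gap 69.5 F [0.3 0.6 0.2]
inc cm [-15.66  -0.03  14.66] turn 0.002 rows>= 5.1
[505.  96.] [0.503  0.4555] [0.042 0.094] 71.6
[281. 227.] [0.5777 0.3347] [0.058 0.058] 71.2
[ 47. 250.] [0.5929 0.1843] [0.075 0.071] 2.0
```

View pics/w12.png

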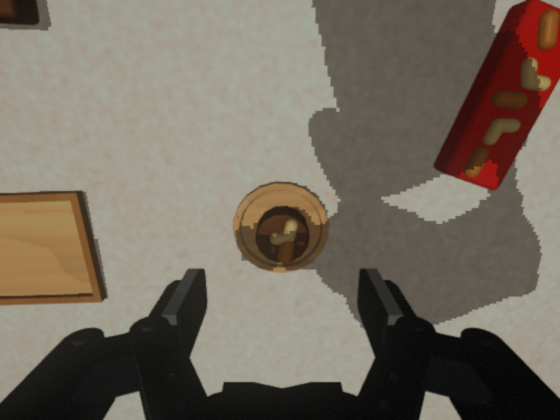

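small_nut sits inside the small dish at (282,230). Next is square_nut.

>>> arm_command(increments="-2 0 2 0 7; -4.5 0 4.5 0 7; -7 0 7 0 7; -9.5 0 9.5 0 7; -12 0 12 0 7; -14.5 0 14 0 7; -15.6 0 14.7 0.02 7; -15.6 0 14.7 0.02 7")

```text
time_s: 13.82
ee_pos: [0.4358, 0.1779, 0.0686]
tcp_rot: [-1.569, 0.001, 1.55]
ft_force: [-0.6, 0.4, 0.6]
finger_gap: 0.815
```

```bash
python3 go.py .438 .179 .03 1.55;python3 -c "from h import *;wtops('w13',z=.02)"
```

```text
t 13.82 pos [0.4358 0.1779 0.0686] rot [-1.569e+00  1.000e-03  1.550e+00] gap 69.6 F [-0.6  0.4  0.6]
inc cm [ 0.11  3.86 -0.22] turn 0.0 rows>= 0.9
[548.  84.] [0.3482 0.3189] [0.039 0.016] 13.3
[281. 237.] [0.4353 0.1767] [0.049 0.051] 88.9
[ 32. 263.] [0.4507 0.0208] [0.045 0.059] 74.2
[276. 381.] [0.5487 0.1659] [0.012 0.075] 3.3
```

View pics/w13.png

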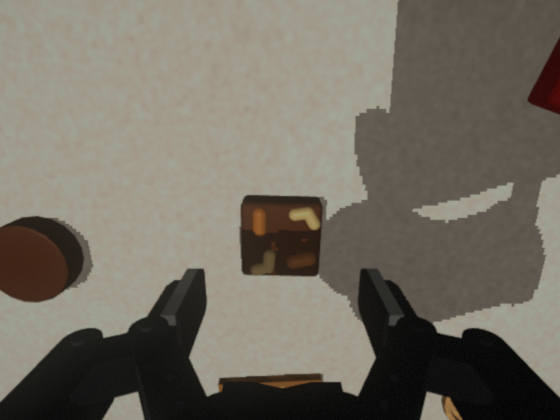

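square_nut is at (281,237), which gives (0.4355,0.177). The tool is above it, and the plain disc at (35,258) is 150 mm away.

>>> arm_command(increments="-0.1 1.5 0 0 7; -0.1 3 0 0 7; -0.1 4.5 0 0 7; -0.1 6 0 0 7; -0.1 6.5 0 0 7; -0.1 6.5 0 0 7; -0.1 6.5 0 0 3.5; -0.1 6.5 0 0 3.5", force=40)

```text
time_s: 14.53
ee_pos: [0.4396, 0.1795, 0.0045]
tcp_rot: [-1.573, -0.001, 1.553]
ft_force: [3.5, 0.6, 0.6]
finger_gap: 0.574
```

>>> arm_command(increments="0 0 0 0 3.5; 0 0 0 0 3.5; 0 0 0 0 3.5")

```text
time_s: 14.78
ee_pos: [0.4394, 0.1794, 0.0045]
tcp_rot: [-1.574, -0.001, 1.553]
ft_force: [-0.1, 0.3, 3.2]
finger_gap: 0.575
```

>>> arm_command(increments="0 -1 0 0 3.5; 0 -3 0 0 3.5; 0 -5 0 0 3.5; 0 -7 0 0 3.5; 0 -7 0 0 3.5")

```text
time_s: 15.2
ee_pos: [0.4406, 0.1796, 0.0773]
tcp_rot: [-1.578, -0.002, 1.553]
ft_force: [1.1, 1.0, 0.6]
finger_gap: 0.571
```

```bash
python3 go.py .6015 .1685 .07 1.60;python3 -c "from h import *;wtops('w14',z=.02)"
```

```text
t 15.2 pos [0.4406 0.1796 0.0773] rot [-1.578 -0.002  1.553] gap 48.8 F [1.1 1.  0.6]
inc cm [ -0.82   0.83 -16.1 ] turn -0.047 rows>= 3.9
[545.  70.] [0.3453 0.3216] [0.052 0.023] 13.8
[ 33. 250.] [0.452  0.0175] [0.046 0.055] 74.0
[283. 281.] [0.4795 0.1786] [0.077 0.087] 89.3
[270. 373.] [0.5569 0.1662] [0.026 0.075] 2.1
```

View pics/w14.png

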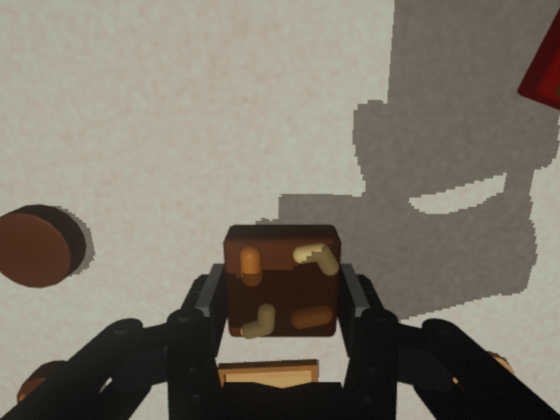

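square_nut is held level at (282,282). On to its dish.

>>> arm_command(increments="-0.1 0 -1.5 -0.01 3.5; -0.3 0 -4 -0.03 3.5; -0.5 0 -7 -0.05 3.5; -0.7 0 -10 -0.05 3.5; -0.8 0 -12 -0.05 3.5; -0.8 0 -13 -0.05 3.5; -0.8 0 -13 -0.05 3.5")

```text
time_s: 15.83
ee_pos: [0.5689, 0.168, 0.0725]
tcp_rot: [-1.571, 0.0, 1.602]
ft_force: [0.2, -0.3, -0.3]
finger_gap: 0.571
```

```bash
python3 go.py .6025 .168 .07 1.60;python3 -c "from h import *;wtops('w15',z=.007)"
```

```text
t 15.83 pos [0.5689 0.168  0.0725] rot [-1.571  0.     1.602] gap 48.8 F [ 0.2 -0.3 -0.3]
inc cm [-0.11  0.25 -3.36] turn 0.002 rows>= 0.8
[27. 34.] [0.4592 0.0218] [0.039 0.039] 88.2
[ 26. 247.] [ 0.5912 -0.0035] [0.041 0.062] 77.1
[520. 253.] [0.5845 0.3288] [0.065 0.057] 16.3
[281. 274.] [0.6074 0.1681] [0.097 0.082] 3.0
```

View pics/w15.png

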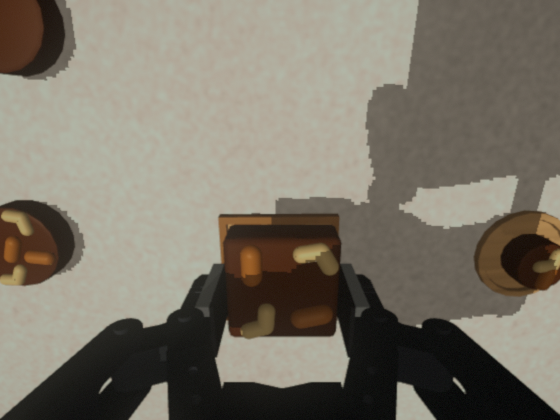

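```bash
python3 - <<'E'
from h import *
c=read_camera("wrist")
a=plane(c,220,215,.007);b=plane(c,338,214,.007);print(a,b,(a+b)/2+[.04,0,0]); print(manip.state()["ee_pos"])
E
```

```text
[0.55876812 0.12652878 0.007     ] [0.55553898 0.20401658 0.007     ] [0.59715355 0.16527268 0.007     ]
[0.56551011 0.16814874 0.0719726 ]
```

>>> arm_command(increments="0 0 -1.5 0 3.5; -0.1 0 -3.3 0 3.5; -0.1 1 -3.5 0 3.5; -0.1 2.5 -3.5 0 3.5; -0.1 4 -3.5 0 3.5; -0.1 5.2 -3.5 0 3.5; -0.1 5.6 -3.5 0 3.5; -0.1 5.6 -3.5 0 3.5")

```text
time_s: 16.6
ee_pos: [0.5996, 0.1683, 0.015]
tcp_rot: [-1.565, 0.001, 1.603]
ft_force: [0.2, 0.6, -0.5]
finger_gap: 0.572
```

```bash
python3 -c "from h import *;wtops('w16',z=.007)"; python3 go.py .6015 .1675 .0075 1.60
```

```text
[280. 258.] [0.6002 0.1665] [0.081 0.08 ] 2.0
t 16.65 pos [0.601  0.1685 0.0163] rot [-1.568  0.     1.603] gap 49.0 F [ 0.2 -0.2 -0.2]
inc cm [-0.1   0.88 -0.05] turn 0.003 rows>= 0.2
```

View pics/w16.png

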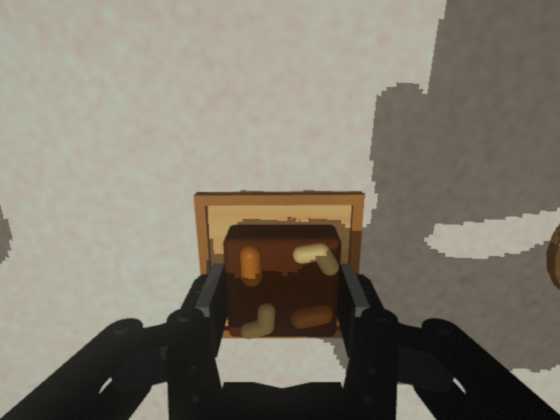

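The full dish outline is 81×80 mm, centred at (0.600,0.1665). I'll lower the rest of the way.

>>> arm_command(increments="-0.1 0.2 0 0 3.5; -0.1 0.4 0 0 3.5; -0.1 0.6 0 0 3.5; -0.1 0.75 0 0 3.5; -0.1 0.85 0 0 3.5; -0.1 0.85 0 0 3.5; -0.1 0.85 0 0 3.5")

```text
time_s: 17.23
ee_pos: [0.6027, 0.1676, 0.0089]
tcp_rot: [-1.571, 0.0, 1.603]
ft_force: [-0.3, 0.7, -1.3]
finger_gap: 0.568
```

```bash
 python3 go.py .6015 .1675 .0075 1.60
```

```text
t 17.23 pos [0.6027 0.1676 0.0089] rot [-1.571  0.     1.603] gap 48.5 F [-0.3  0.7 -1.3]
inc cm [-0.    0.14  0.12] turn 0.003 rows>= 0.0
```

>>> arm_command(increments="0 0.1 0.1 0 3.5; 0 0.15 0.1 0 3.5; 0 0.15 0.1 0 3.5; 0 0.15 0.1 0 6; 0 0.15 0.1 0 6; 0 0.15 0.1 0 6; 0 0 0.1 0 6; 0 -0.5 0.1 0 6")

```text
time_s: 17.9
ee_pos: [0.601, 0.1674, 0.0133]
tcp_rot: [-1.569, 0.0, 1.603]
ft_force: [-0.2, -0.1, -0.1]
finger_gap: 0.702
```

>>> arm_command(increments="0 -1.5 0 0 6; 0 -3.5 0 0 6.5; 0 -5.5 0 0 7; 0 -6 0 0 7.5; 0 -6 0 0 7.5")

```text
time_s: 18.32
ee_pos: [0.6043, 0.1681, 0.0774]
tcp_rot: [-1.577, -0.001, 1.603]
ft_force: [0.5, -0.2, 0.2]
finger_gap: 0.878
```

```bash
 python3 -c "from h import *;wtops('w17',z=.007)";python3 go.py .584 -.001 .07 1.571
```

```text
[ 24. 191.] [0.589  0.0009] [0.039 0.062] 76.9
[524. 203.] [0.5858 0.326 ] [0.064 0.051] 16.6
[280. 215.] [0.6004 0.1664] [0.08 0.08] 2.0
t 18.37 pos [0.6028 0.1678 0.0756] rot [-1.574e+00 -1.000e-03  1.603e+00] gap 75.1 F [ 0.4 -0.2 -0.7]
inc cm [-16.81   0.54   2.43] turn 0.032 rows>= 4.1
```

View pics/w17.png

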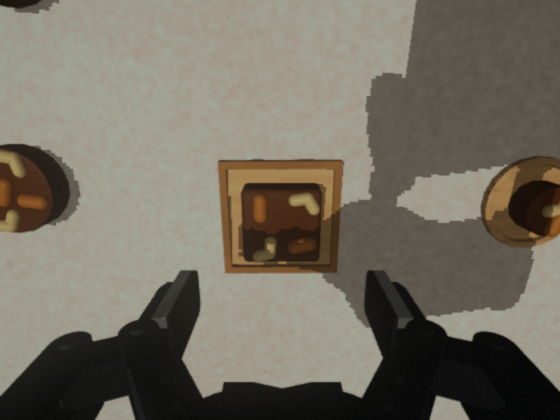

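square_nut sits in its dish at (281,222). The last piece is round_nut.

>>> arm_command(increments="-2 0 0.3 0 7.6; -5 0 0.8 0.01 7.6; -8 0 1.2 0.02 7.6; -11 0 1.6 0.03 7.6; -14 0 2 0.03 7.6; -16 0 2.3 0.03 7.6; -16.8 0 2.4 0.03 7.6; -16.8 0 2.4 0.03 7.6")

```text
time_s: 19.03
ee_pos: [0.5819, -0.0027, 0.0727]
tcp_rot: [-1.568, -0.0, 1.57]
ft_force: [-0.6, -0.5, -0.6]
finger_gap: 0.891
```

```bash
 python3 -c "from h import *;wtops('w18',z=.02)";python3 go.py .584 -.001 .03 1.571
```

```text
[312.  24.] [0.4658 0.0123] [0.054 0.027] 90.0
[282. 233.] [ 0.5813 -0.0031] [0.055 0.054] 46.2
[513. 252.] [0.5942 0.1486] [0.077 0.067] 2.4
t 19.08 pos [ 0.5824 -0.0014  0.073 ] rot [-1.569e+00 -1.000e-03  1.571e+00] gap 75.9 F [ 0.9  0.5 -0.7]
inc cm [ 0.04  4.3  -0.17] turn 0.0 rows>= 1.0
```

View pics/w18.png

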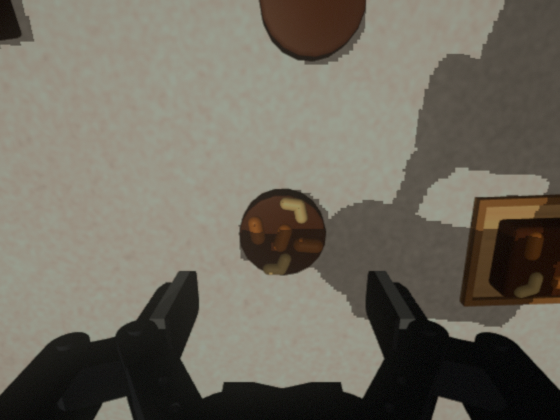

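round_nut is at (283,232), which gives (0.581,−0.003). The plain disc at (312,15) is 120 mm away and clear of the jaws.

>>> arm_command(increments="-0.2 1.5 0.1 0 7.6; -0.2 3 0.1 0 7.6; -0.2 4.5 0.1 0 7.6; -0.2 6 0.1 0 7.6; -0.2 6.8 0.1 0 7.6; -0.2 7 0.1 0 7.6; -0.2 7 0.1 0 4; -0.2 7 0.1 0 4", force=40)

```text
time_s: 19.75
ee_pos: [0.5827, -0.0025, 0.0045]
tcp_rot: [-1.571, -0.0, 1.574]
ft_force: [-4.8, 0.3, 2.0]
finger_gap: 0.636
```

>>> arm_command(increments="0 0 0 0 4; 0 0 0 0 4; 0 0 0 0 4")

```text
time_s: 20.0
ee_pos: [0.5827, -0.0031, 0.0046]
tcp_rot: [-1.572, 0.0, 1.573]
ft_force: [-0.2, 0.5, 0.2]
finger_gap: 0.634
```

>>> arm_command(increments="0 -1 0 0 4; 0 -3 0 0 4; 0 -5 0 0 4; 0 -7 0 0 4; 0 -7 0 0 4")

```text
time_s: 20.42
ee_pos: [0.586, -0.0035, 0.079]
tcp_rot: [-1.58, 0.001, 1.573]
ft_force: [0.8, -0.3, -0.2]
finger_gap: 0.633
```

```bash
 python3 -c "from h import *;wtops('w19',z=.02)";python3 go.py .444 -.341 .075 1.571
```

```text
[313.  20.] [0.4676 0.0126] [0.023 0.053] 0.1
[512. 242.] [0.5945 0.1505] [0.077 0.071] 2.5
[282. 286.] [ 0.6295 -0.0046] [0.092 0.088] 29.1
t 20.47 pos [ 0.5848 -0.0034  0.0771] rot [-1.578e+00  1.000e-03  1.573e+00] gap 54.5 F [-0.1  0.4 -1. ]
inc cm [-33.73   0.13  14.15] turn 0.002 rows>= 8.8
```

View pics/w19.png

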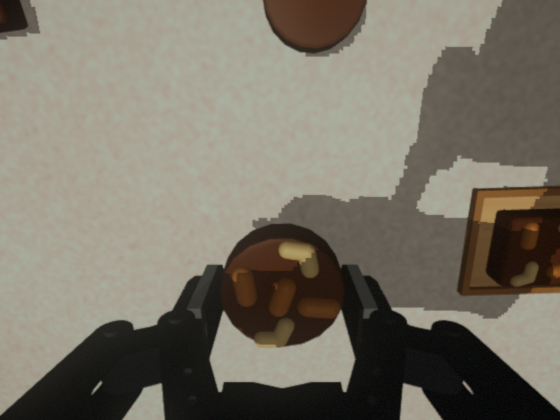

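round_nut is held level at (283,286). I'll carry it to the large round dish, passing about 7 cm above the plain square.

>>> arm_command(increments="-2 0 0.8 0 4; -5 0 2.1 0 4; -8 0 3.4 0 4; -11 0 4.6 0 4; -14 0 5.9 0 4; -17 0 7.1 0 4; -20 0 8.4 0 4; -23 0 9.6 0 4")

```text
time_s: 21.13
ee_pos: [0.4847, -0.2341, 0.0727]
tcp_rot: [-1.569, -0.001, 1.573]
ft_force: [0.3, 0.7, -0.5]
finger_gap: 0.635
```

```bash
 python3 go.py .450 -.335 .075 1.571
```

```text
t 21.13 pos [ 0.4847 -0.2341  0.0727] rot [-1.569e+00 -1.000e-03  1.573e+00] gap 54.2 F [ 0.3  0.7 -0.5]
inc cm [-10.09  -0.24   3.49] turn 0.002 rows>= 2.6
```

>>> arm_command(increments="-3 0 1 0 4; -6 0 2.1 0 4; -8.5 0 3 0 4; -10 -0.2 3.5 0 4; -10 -0.2 3.5 0 4; -10 -0.2 3.5 0 4")

```text
time_s: 21.63
ee_pos: [0.4508, -0.3336, 0.0749]
tcp_rot: [-1.57, -0.001, 1.571]
ft_force: [-0.1, 0.1, -1.5]
finger_gap: 0.637
```

```bash
 python3 -c "from h import *;wtops('w20',z=.007)";python3 go.py .444 -.341 .0076 1.571
```

```text
[272. 266.] [ 0.498  -0.3379] [0.098 0.195] 86.8
[518. 220.] [ 0.4474 -0.1754] [0.056 0.06 ] 7.3
t 21.68 pos [ 0.451  -0.3327  0.0748] rot [-1.569 -0.002  1.572] gap 54.1 F [-0.1  0.1 -1.1]
inc cm [-0.84  6.72  0.69] turn 0.001 rows>= 1.6
```

View pics/w20.png

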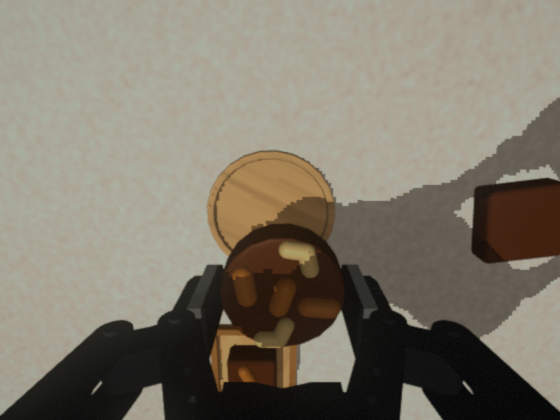

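```bash
python3 - <<'E'
from h import *
c=read_camera("wrist")
a=plane(c,208,211,.007);b=plane(c,336,211,.007);t=plane(c,271,150,.007);print(a,b,t,(a+b)[1]/2,t[0]+.043,manip.state()["ee_pos"])
E
```

```text
[ 0.43996089 -0.38213734  0.007     ] [ 0.43982762 -0.29722628  0.007     ] [ 0.39972183 -0.34002127  0.007     ] -0.3396818096083771 0.44272183253500325 [ 0.45124975 -0.33217459  0.07489514]
```

The dish centre is (0.443,−0.340) with a width of 85 mm, which agrees with the scene's (0.443,−0.341).

>>> arm_command(increments="-0.4 0 0.3 0 4; -0.8 0 0.7 0 4; -0.8 1.5 0.7 0 4; -0.8 3 0.7 0 4; -0.8 4.5 0.7 0 4; -0.8 5.4 0.7 0 4; -0.8 5.7 0.7 0 4; -0.8 5.7 0.7 0 4")

```text
time_s: 22.4
ee_pos: [0.4442, -0.3406, 0.0179]
tcp_rot: [-1.569, -0.001, 1.574]
ft_force: [-0.3, 0.2, -0.3]
finger_gap: 0.635
```

```bash
 python3 -c "from h import *;wtops('w21',z=.007)";python3 go.py .444 -.340 .0076 1.571
```

```text
[281. 260.] [ 0.4444 -0.3398] [0.091 0.084] 31.6
[552. 268.] [ 0.4486 -0.2032] [0.053 0.01 ] 14.6
t 22.45 pos [ 0.4449 -0.3412  0.0187] rot [-1.57  -0.     1.573] gap 54.3 F [ 0.   0.8 -0.2]
inc cm [0.12 1.11 0.08] turn 0.002 rows>= 0.3
```

View pics/w21.png

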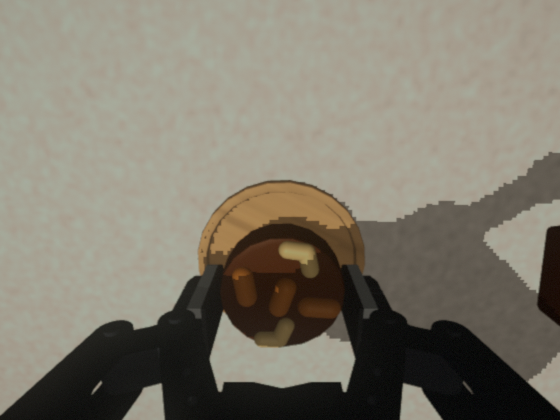

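>>> arm_command(increments="0.1 0.3 0.1 0 4; 0.1 0.6 0.1 0 4; 0.1 0.8 0.1 0 4; 0.1 1 0.1 0 4; 0.1 1.1 0.1 0 4; 0.1 1.1 0.1 0 4; 0.1 1.1 0.1 0 4")

```text
time_s: 23.03
ee_pos: [0.4439, -0.3405, 0.0078]
tcp_rot: [-1.571, -0.0, 1.573]
ft_force: [-0.3, 0.5, -0.5]
finger_gap: 0.637
```

```bash
 python3 go.py .444 -.340 .0076 1.571
```

```text
t 23.03 pos [ 0.4439 -0.3405  0.0078] rot [-1.571 -0.     1.573] gap 54.4 F [-0.3  0.5 -0.5]
inc cm [ 0.05  0.02 -0.01] turn 0.002 rows>= 0.0
```

>>> arm_command(increments="0 0 0 0 6.6; 0 0 0 0 6.6; 0 0 0 0 6.6; 0 -0.1 0 0 6.6; 0 -0.6 0 0 6.6; 0 -2 0 0 7; 0 -4 0 0 7.5; 0 -6 0 0 8")

```text
time_s: 23.7
ee_pos: [0.4434, -0.34, 0.0683]
tcp_rot: [-1.57, -0.001, 1.573]
ft_force: [0.2, -0.8, 0.5]
finger_gap: 0.934
```

>>> arm_command(increments="0 -2 0 0 8; 0 -5 -1 0 8; 0 -8 -2 0 8; 0 -10 -3 0 8; 0 -10 -3 0 8; 0 -10 -3 0 8")

```text
time_s: 24.2
ee_pos: [0.4751, -0.3411, 0.1699]
tcp_rot: [-1.574, 0.003, 1.574]
ft_force: [-0.9, 0.3, -1.0]
finger_gap: 0.935
```

```bash
python3 - <<'E'
from h import *
for n in("scene","side","wrist"):
    c=read_camera(n);cv2.imwrite(f"pics/f_{n}.png",c["pixels"])
print(manip.state()["ee_pos"],manip.state()["time_s"])
E
python3 -c "
import cv2
a=cv2.imread('pics/f_scene.png')[165:285,85:475];cv2.imwrite('pics/fs.png',cv2.resize(a,None,fx=2.05,fy=3,interpolation=2))
a=cv2.imread('pics/f_side.png')[140:380,150:480];cv2.imwrite('pics/fd.png',cv2.resize(a,None,fx=2.4,fy=2.4,interpolation=2))"
```

```text
[ 0.47220137 -0.33927568  0.16593533] 24.35
```

View pics/f_wrist.png

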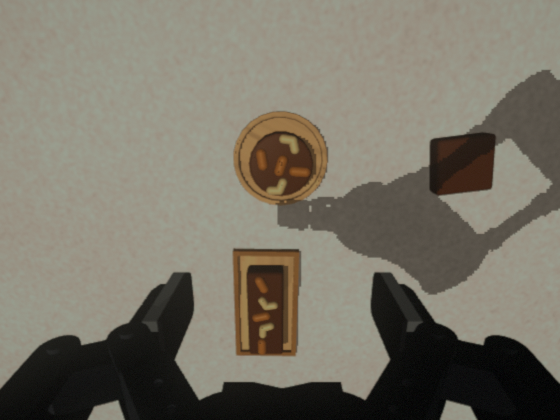

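View pics/fd.png

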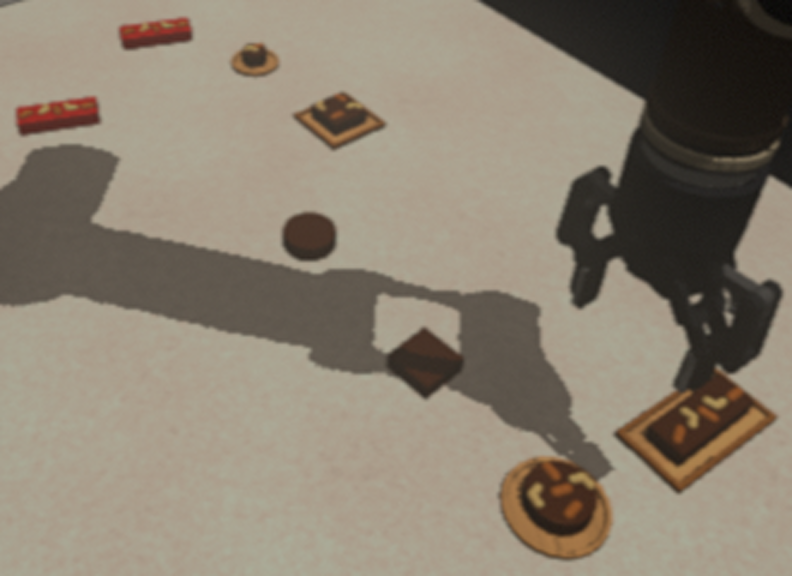

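View pics/fs.png

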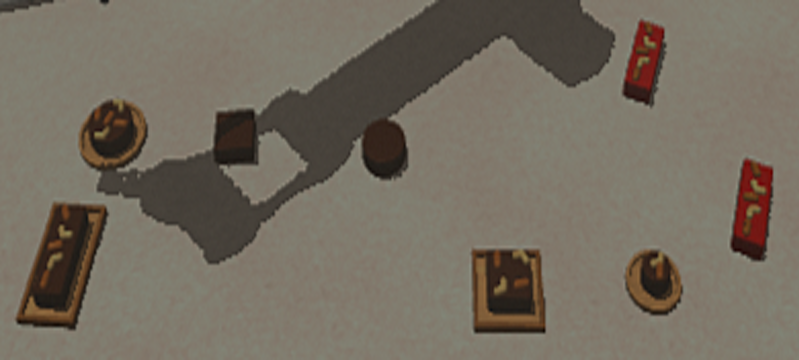

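All four pieces are in their dishes, and the plain chocolates look unmoved: side-crop pixels (310,236) and (425,362) match the start. One numeric check remains, on centres, heights and tilt.

```bash
python3 - <<'E'
from h import *
D={"long_nut":(.5955,-.3555),"square_nut":(.6002,.1665),"round_nut":(.4427,-.340),"small_nut":(.584,.3355)}
for n in("scene","side","wrist"):
    c=read_camera(n); E=c["extrinsics"];R=E[:3,:3];t=E[:3,3]
    v,u=np.mgrid[0:420,0:560];d=c["depth"]
    P=np.stack([(u-c["cx"])/c["fx"]*d,(v-c["cy"])/c["fy"]*d,d],-1)
    W=(P-t)@R
    for k,(x,y) in list(D.items())+[("square_plain",(.444,-.178)),("round_plain",(.451,.0145))]:
        m=(d>0)&(abs(W[...,0]-x)<.06)&(abs(W[...,1]-y)<.06)&(W[...,2]>.017)&(W[...,2]<.032)
        if m.sum()<20: continue
        Q=W[m];A=np.c_[Q[:,:2]-Q[:,:2].mean(0),np.ones(len(Q))];low=Q[:,2]<np.percentile(Q[:,2],70)
        s=np.linalg.lstsq(A[low],Q[low,2],rcond=None)[0]
        cc=(Q[:,:2].max(0)+Q[:,:2].min(0))/2
        print(n,k,m.sum(),"bbox ctr",cc.round(4),"off mm",((cc-[x,y])*1000).round(1),"top",np.percentile(Q[:,2],[10,50]).round(4),"slope",s[:2].round(3))
E
```

```text
scene long_nut 484 bbox ctr [ 0.5984 -0.3552] off mm [2.9 0.3] top [0.0202 0.0232] slope [-0.008 -0.034]
scene square_nut 378 bbox ctr [0.6016 0.1677] off mm [1.4 1.2] top [0.0203 0.0233] slope [-0.034  0.001]
scene round_nut 260 bbox ctr [ 0.4463 -0.3393] off mm [3.6 0.7] top [0.0199 0.0236] slope [-0.033 -0.018]
scene small_nut 141 bbox ctr [0.5856 0.3358] off mm [1.6 0.3] top [0.0203 0.0234] slope [-0.057 -0.004]
scene square_plain 247 bbox ctr [ 0.4472 -0.1776] off mm [3.2 0.4] top [0.0181 0.02  ] slope [0.004 0.007]
scene round_plain 248 bbox ctr [0.4552 0.0135] off mm [ 4.2 -1. ] top [0.0182 0.0201] slope [ 0.005 -0.004]
side long_nut 764 bbox ctr [ 0.5936 -0.3556] off mm [-1.9 -0.1] top [0.0209 0.0232] slope [0.006 0.021]
side square_nut 207 bbox ctr [0.5976 0.1667] off mm [-2.6  0.2] top [0.0197 0.0232] slope [0.028 0.029]
side round_nut 677 bbox ctr [ 0.4415 -0.3407] off mm [-1.2 -0.7] top [0.0213 0.0236] slope [0.027 0.022]
side small_nut 63 bbox ctr [0.5817 0.3365] off mm [-2.3  1. ] top [0.0187 0.0229] slope [0.046 0.056]
side square_plain 440 bbox ctr [ 0.4428 -0.1795] off mm [-1.2 -1.5] top [0.0186 0.0201] slope [0.004 0.006]
side round_plain 278 bbox ctr [0.4484 0.0126] off mm [-2.6 -1.9] top [0.0185 0.02  ] slope [-0.003  0.005]
wrist long_nut 2995 bbox ctr [ 0.595 -0.357] off mm [-0.5 -1.5] top [0.0225 0.0238] slope [ 0.01  -0.002]
wrist round_nut 3204 bbox ctr [ 0.4442 -0.3417] off mm [ 1.5 -1.7] top [0.0228 0.0241] slope [ 0.01  -0.002]
wrist square_plain 3237 bbox ctr [ 0.4449 -0.1804] off mm [ 0.9 -2.4] top [0.0193 0.0205] slope [0.004 0.009]
```

Tops sit 3.2–3.6 mm above those of the plain chocolates, which matches the dish floor, and the centres are within 4 mm. The slopes have opposite signs in the two fixed views, so they come from side-face pixels rather than real tilt. I'm handing in.

```bash
python3 -c "
from bench import manip
print(manip.hand_in())"
```

```text
the job is handed in; nothing more can be done
None
```

I put all four nut chocolates in their matching dishes, nuts up, and handed the job in at about 24.5 s of the 104 s allowed. Each one was lowered to the dish floor before I opened the fingers.

- **Centres:** in my last checks every chocolate lay within 4 mm of its dish's centre (limit 15 mm).
- **Heights:** the chocolates' tops stood at about 23.2–23.6 mm in the scene and side views. That is right for a 20 mm chocolate on a 3 mm floor.
- **Plain chocolates:** both stayed where they were, to within the measuring error of a few mm.
- **Tilt:** this check was less certain. The scene and side views gave slopes of up to about 0.06, but with opposite signs, so I put them down to the chocolates' side faces showing in the data. The wrist camera gave 0.01 for the bar and the large round, against the 0.03 rad limit. It did not cover the square and the small round in that check; they looked flat in all the pictures.

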